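Comb the dowels in the locked tray

TASK

Lock the dowel tray to the bench: press the head of each of its two quarter-turn fasteners down, turn it a quarter turn clockwise and let it spring up into its catch. Then comb the scattered dowels with the hand rake, never with the fingers, until in each bay they lie flat side by side, parallel to the front rail and gathered up against it. After that stand the rake on its teeth wholly on the rubber mat and press the call bell's plunger down to its stop, leaving the tape, spanner and stopwatch alone.

Things in the scene. Friction and masses are not known exactly. Their poses are not given: they have to be found in the camera images.
- tray: flat aluminium tray fixed to the worktop, 216 mm front to back (its x) by 226 mm wide (its y); origin at the centre of its underside; x points away from its front rail, y to its left. Floor top at z = 5 mm. Rails are 6 mm thick and 22 mm high: front rail (inner face at x = -105 mm), left and right side rails (y = +-110 mm) and a middle divider (y = 0), so it has two bays, each 104 mm wide inside. The back (x = +108 mm) has no rail. It stays put even if the fasteners are open.
- stud_a_turn (a joint): farther of the two quarter-turn fasteners on a lug at the tray's right side (dark round housing, 38 mm across, 32 mm high, at tray x = +50, y = -142 mm): turn of its head about the vertical in rad, 0 = open (head bar along tray x), 1.571 = locked (head bar along tray y), growing clockwise seen from above. A bayonet inside blocks the turn (more than about 0.15) unless the head is held at least 5 mm down; released within 0.15 of 1.571 it springs up into its catch and stays.
- stud_a_push (a joint): how far that fastener's head is pressed down against its spring in m: 0 = up, 0.008 = stop; takes 4 N at the top, 8 N at the stop
- stud_a_grip (a point): centre of that fastener's head, a dark steel bar 40 mm long (x), 10 mm thick (y), 30 mm high, on a 14 mm shaft; 58 mm above the worktop when up, its lower edge 9 mm above the housing; its x axis runs along the bar
- stud_b_turn (a joint): the nearer fastener (at tray x = -45, y = -142 mm), same as the farther one
- stud_b_push (a joint): same for the nearer fastener
- stud_b_grip (a point): same for the nearer fastener
- rake_grip (a point): hand rake of pale wood standing on its teeth: point in its upright grip, 62 mm above the tips of the teeth, on the rake's middle. z up, y along the head, x across it. Grip 16 mm (x) by 28 mm (y), from 35 to 86 mm above the tips; head 52 x 88 x 12 mm above two rows of four flat steel teeth, the rows' outer faces 24 mm either side of the middle; teeth 16 mm wide, 8 mm apart; 0.13 to 0.21 kg
- rake: the same rake; origin midway between the tips of the teeth, axes as at rake_grip
- mat: thin dark rubber parking mat for the rake, 114 (x) by 74 (y) by 4 mm, fixed; origin at the centre of its underside
- bell_plunger (a joint): how far the bell's plunger is pressed in m: 0 = up, 0.008 = stop; springs back; 3 N at the top, 7 N at the stop
- bell_top (a point): desk call bell with a steel dome, 66 mm across, fixed: top of its plunger head (24 mm across), 53 mm above the worktop when up
- dowel0: wooden dowel lying in the left bay, 84 mm long (its y axis), 12 mm thick, 20 g, flat below so it does not roll; origin at the middle of its underside; may be absent
- dowel1: wooden dowel lying in the left bay, 84 mm long (its y axis), 12 mm thick, 20 g, flat below so it does not roll; origin at the middle of its underside; may be absent
- dowel2: wooden dowel lying in the left bay, 84 mm long (its y axis), 12 mm thick, 20 g, flat below so it does not roll; origin at the middle of its underside; may be absent
- dowel3: wooden dowel lying in the right bay, 84 mm long (its y axis), 12 mm thick, 20 g, flat below so it does not roll; origin at the middle of its underside; may be absent
- dowel4: wooden dowel lying in the right bay, 84 mm long (its y axis), 12 mm thick, 20 g, flat below so it does not roll; origin at the middle of its underside; may be absent
- dowel5: wooden dowel lying in the right bay, 84 mm long (its y axis), 12 mm thick, 20 g, flat below so it does not roll; origin at the middle of its underside; may be absent
- tape: bystander, to be left alone: roll of tape, 98 mm across, 25 mm high, at the back; origin under its centre
- spanner: bystander, to be left alone: open-ended spanner, 162 mm long, lying beyond the rake and bell; origin under its centre
- watch: bystander, to be left alone: black stopwatch, 71x59x17 mm, at the right; origin under its centre

How it is judged:
On the way, in this order (a step that is already met when the one before it is completed fails the run):
1. both fasteners are turned a quarter and have sprung up into their catches (value of joint each of stud_a_turn, stud_b_turn above 1.38 rad and value of joint each of stud_a_push, stud_b_push below 0.003 m and contact force between the fingers and tray below 0.2 N), for 0.2 s.
2. all dowels lie in parallel rows against the front rail (angle between the y axis of each of dowel0, dowel1, dowel2, dowel3, dowel4, dowel5 and the y axis of tray, either way round below 0.12 rad and x of dowel0 in the frame of tray between -0.108 and -0.058 m and z of each of dowel0, dowel1, dowel2, dowel3, dowel4, dowel5 in the frame of tray below 0.01 m and y of dowel0 in the frame of tray between 0 and 0.11 m and x of dowel1 in the frame of tray between -0.108 and -0.058 m and y of dowel1 in the frame of tray between 0 and 0.11 m and x of dowel2 in the frame of tray between -0.108 and -0.058 m and y of dowel2 in the frame of tray between 0 and 0.11 m and x of dowel3 in the frame of tray between -0.108 and -0.058 m and y of dowel3 in the frame of tray between -0.11 and 0 m and x of dowel4 in the frame of tray between -0.108 and -0.058 m and y of dowel4 in the frame of tray between -0.11 and 0 m and x of dowel5 in the frame of tray between -0.108 and -0.058 m and y of dowel5 in the frame of tray between -0.11 and 0 m), for 0.2 s.
3. the rake stands released on its mat (horizontal distance between rake_grip and mat below 0.028 m and angle between rake's own z axis and vertical below 0.12 rad and z of rake_grip in the frame of mat below 0.075 m and angle between the y axis of rake and the x axis of mat, either way round below 0.35 rad and contact force between the fingers and rake below 0.2 N), for 0.2 s.
4. the bell's plunger is pressed to its stop (value of joint bell_plunger above 0.0068 m), for 0.05 s.
At the end, for the whole second after the job is handed in: Both fasteners locked (over 1.38 rad, head up within 3 mm); every dowel flat in its bay, within 0.12 rad of the front rail's line, centre within 47 mm of the rail; rake upright, released, lengthwise on the mat (28 mm of its middle, 0.35 rad); bell was pressed 6.8 of 8 mm; all at rest (all of step 2 and all of step 3 and value of joint each of stud_a_turn, stud_b_turn above 1.38 rad and value of joint each of stud_a_push, stud_b_push below 0.003 m and linear speed of each of dowel0, dowel1, dowel2, dowel3, dowel4, dowel5, rake below 0.02 m/s); the robot touches nothing.
It fails at once if a dowel is touched by the robot itself instead of the rake (contact force between any of the fingers, the arm and dowel0 above 0.3 N or contact force between any of the fingers, the arm and dowel1 above 0.3 N or contact force between any of the fingers, the arm and dowel2 above 0.3 N or contact force between any of the fingers, the arm and dowel3 above 0.3 N or contact force between any of the fingers, the arm and dowel4 above 0.3 N or contact force between any of the fingers, the arm and dowel5 above 0.3 N).
It fails at once if a bystander is shifted by more than 3 cm (distance of any of tape, spanner, watch from where it was at the start of the episode above 0.03 m).
Of dowel0, dowel1, dowel2, dowel3, dowel4, dowel5 only 4 to 6 are there at a start; the rules pass over those that are not, and their reading is None.
At some moment in a run one of rake, dowel0, dowel1, dowel2, dowel3, dowel4, dowel5 may be knocked a few centimetres aside while the robot is not near it.
Once in a run the grip may slacken for a moment while it holds something.
It also fails if it takes over 210 s, if anything falls off the work surface, if the arm or the gripper's body presses on something with over 40 N, if the wrist force passes 120 N, or if a joint passes its speed limit or range.

ROBOT

A 6-joint arm with a two-finger parallel gripper is mounted at the origin on a cart in front of the work surface, level with it; the furniture and walls round the work are solid. World frame = base frame: x ahead of the robot, y to its left, z up, the work surface at z = 0. Lengths are in m, angles in rad, forces in N, time in s.
With the tool pointing down it reaches from about 0.4 to 0.825 m from the base axis. Payload 7 kg.
Tool frame: the origin (TCP) lies on the front face of the gripper's body, between the roots of the fingers; the fingertips stand 66 mm ahead of it and the grasp point (between the pads) lies 47 mm ahead of it; x points along the fingers, z is the direction in which the jaws open and shut, and the axes are right-handed (so a half turn about x gives the same grasp; the last joint's range is limited). The gripper opens to 88 mm and grips with 3 to 60 N. Pads are 19 mm wide; open, the fingers measure 130 mm over their backs; the gripper's body (78 mm by 193 mm) begins 47 mm behind the grasp point.
Start: joints at [-0.839, 0.359, 0.012, 0, -1.224, -0.288], TCP at [0.29, -0.61, 0.292] pointing down, gripper open.
Joint ranges: [-3.07, 3.07], [-1.43, 2.12], [-1.02, 1.25], [-3.03, 1.67], [-3.05, -0], [-3.03, 3.03]. Speed limits (rad/s): [2.39, 2.39, 3.01, 3.14, 3.14, 3.14].

INTERFACE

Orientations are given as a rotation vector (axis times angle).
In Python, from cell import status, camera, camera_info, ticket, look_for, outline_of, pinpoint gives the robot as it stands.
- The arm moves only by the tool jog_arm, never from a script. Its argument "steps" is a list of rows, each a list of 3 entries, a list of its own where there are three numbers: the opening, from -1 (shut) to 1 (fully open), then the shift along the tool's x, y, z in mm, then the turn about the tool's x in rad. In form: [[gripper, [tx, ty, tz], yaw], ...]. A call has 1 to 8 rows; each row is the pose to reach, as a shift and turn from the pose commanded when the call began, along the tool's axes at that moment; what a row does not reach only later rows make up. A row lasts 1/8 s, in which the tool goes at most 62.5 mm and 10.7 degrees, less where a joint would pass 70% of its speed; a pose out of reach is approached as far as the arm can. A call with a gripper value outside its range is refused whole. The fingers move at their own pace and stop on an object; "newtons" is the grip in N (left out, the last holds). Time passes only in rows, so rows that repeat a pose let the fingers close. It gives the time, the measured TCP pose, the force and the opening at its end, in the units of the state.
- status.observe(): the state, without advancing time (a new reading comes with each control period).
- camera(name): name is "side" or "top"; returns the picture (400x640x3 uint8, red, green, blue); there is no depth.
- camera_info(name): a dict with "fx", "fy", "cx", "cy" (pixels), "T" (4x4, takes a point from camera to world coordinates). Camera axes: x right, y down, z forward; pixel columns grow to the right and rows downward; lengths in m; the calibration is good to about 2 mm. A picture is of the moment at which its call begins. camera_info takes no time and is no camera call.
- ticket.finish_job(): hands the job in, once; it reports no verdict.
Trained networks look in the newest picture that a camera, given by its name, has taken for a name from the list of things; names that differ only in an ending like _2 or _b are one class to them, and where a whole thing is asked for, a point or a joint stands for the part that bears it (a point fixed in the world has none). Each returns a list of dicts, best first, with "confidence" (0 to 1); they miss things now and then, are a little off and sometimes report something else, mostly with a low value. They report only what shows in the picture. A call takes as long as a camera call.
- look_for(camera, label): "location" ([row, column] in pixels, amid what is visible of it).
- outline_of(camera, label): "pixels" (400x640 bool, what is visible of it) and "location" ([row, column] in pixels, amid what is visible of it).
- pinpoint(camera, label): "location" ([row, column] in pixels: a listed point, or the origin of a listed thing).
The state is a dict: "t": time; "joints": joint angles; "joint_vel": joint speeds; "joint_torque": joint torques, N m; "eef_pos": TCP position; "eef_rot": TCP orientation; "force": force on the tool from outside, world axes, zero at the start; "wrist_torque": the same for the moment, N m; "opening": opening from 0.0 (shut) to 1.0 (fully open).
Only numpy, scipy, OpenCV 4.12 (cv2) and the standard library are available. Lean on these libraries where they do the work, as an engineer would, in place of code of your own. Each camera call takes 0.05 s, during which the arm holds its last target. There are 200 camera calls.

## Working session

There is one attempt and no reset: what is moved stays moved. The work goes in short steps, Python scripts to look and compute and a tool call to move; the robot and the scene stay as the last step left them, time stands still between calls to the robot, and variables do not carry over. Pictures are saved under pics/ and viewed, about 12 in all and at most 16, crops included, and the job is handed in when it is done.

Besides the shell and the picture viewer there is one more tool, called after ">>>" by a JSON object that holds its "method" and its "body", one argument or row to a line. jog_arm: Moves the arm, as the interface text tells. Its arguments: {"type":"object","properties":{"steps":{"type":"array"},"newtons":{"type":"number"}},"required":["steps"]}

```bash
ls; mkdir -p pics
cat > h.py <<'E'
import numpy as np, cv2
from scipy.spatial.transform import Rotation as R
from cell import status, camera, camera_info, ticket, look_for, outline_of, pinpoint
def ray(cam,rc):
    i=camera_info(cam);T=np.array(i["T"])
    d=T[:3,:3]@np.array([(rc[1]-i["cx"])/i["fx"],(rc[0]-i["cy"])/i["fy"],1.]);return T[:3,3],d
def at(cam,rc,z):
    o,d=ray(cam,rc);return o+d*(z-o[2])/d[2]
def px(cam,p):
    i=camera_info(cam);T=np.array(i["T"]);q=T[:3,:3].T@(np.array(p)-T[:3,3])
    return i["fy"]*q[1]/q[2]+i["cy"],i["fx"]*q[0]/q[2]+i["cx"]
def save(cam,name,crop=None,s=1):
    im=camera(cam)[:,:,::-1]
    if crop: im=im[crop[0]:crop[1],crop[2]:crop[3]]
    cv2.imwrite("pics/"+name,cv2.resize(np.ascontiguousarray(im),None,fx=s,fy=s,interpolation=cv2.INTER_CUBIC))
E
python3 - <<'E'
from h import *
s=status.observe();print({k:np.round(v,3) for k,v in s.items()});print(R.from_rotvec(s["eef_rot"]).as_matrix().round(3))
for c in("top","side"):
    save(c,c+"0.png");i=camera_info(c);print(c,i["fx"],i["cx"],i["cy"],np.round(i["T"],3).tolist())
Z=dict(tray=0,stud_a_grip=.058,stud_b_grip=.058,rake_grip=.062,rake=0,mat=0,bell_top=.053,tape=0,spanner=0,watch=0,dowel0=.005,dowel3=.005)
for n,z in Z.items():
    for c in("top","side"):
        for d in pinpoint(c,n)[:6]:
            if d["confidence"]>.3: print(n,c,round(d["confidence"],2),np.round(d["location"]),at(c,d["location"],z).round(3))
E
```

```text
pics
{'t': np.float64(0.0), 'joints': array([-0.839,  0.359,  0.011, -0.   , -1.224, -0.288]), 'joint_vel': array([ 0.001, -0.   , -0.   ,  0.   , -0.   , -0.   ]), 'joint_torque': array([ 0.0000e+00, -5.8273e+01,  2.9305e+01,  6.9970e+00,  7.0000e-03,
       -0.0000e+00]), 'eef_pos': array([ 0.29 , -0.609,  0.291]), 'eef_rot': array([-1.527,  0.965,  1.529]), 'force': array([0.547, 0.253, 0.347]), 'wrist_torque': array([ 0.018,  0.005, -0.046]), 'opening': np.float64(1.005)}
[[-0.001 -0.903 -0.429]
 [ 0.001 -0.429  0.903]
 [-1.     0.     0.002]]
top 411.9230050955976 310.2763693143002 195.84490553041474 [[-0.001, -0.997, 0.073, 0.573], [-1.0, -0.001, -0.028, -0.187], [0.028, -0.073, -0.997, 1.047], [0.0, 0.0, 0.0, 1.0]]
side 370.4424438937204 327.32091796721096 202.82933319385774 [[-0.987, -0.09, 0.134, 0.49], [-0.162, 0.598, -0.785, 0.603], [-0.01, -0.797, -0.604, 0.676], [0.0, 0.0, 0.0, 1.0]]
tray top 0.72 [239. 217.] [0.541 0.018 0.   ]
tray side 0.63 [192. 350.] [ 0.579 -0.338  0.   ]
tray side 0.55 [279. 347.] [0.546 0.012 0.   ]
stud_a_grip top 0.67 [223. 275.] [ 0.581 -0.13 
[... 1550 characters left out ...]
5]
dowel0 side 0.52 [260. 332.] [ 0.591 -0.037  0.005]
dowel0 side 0.51 [291. 322.] [0.598 0.061 0.005]
dowel0 side 0.47 [295. 351.] [0.53  0.063 0.005]
dowel3 top 0.65 [245. 240.] [ 0.526 -0.04   0.005]
dowel3 top 0.6 [272. 235.] [ 0.459 -0.028  0.005]
dowel3 top 0.57 [215. 199.] [0.602 0.063 0.005]
dowel3 top 0.51 [262. 197.] [0.484 0.066 0.005]
dowel3 top 0.42 [242. 195.] [0.535 0.072 0.005]
dowel3 side 0.66 [262. 361.] [ 0.517 -0.043  0.005]
dowel3 side 0.63 [299. 378.] [0.47  0.066 0.005]
dowel3 side 0.54 [269. 384.] [ 0.462 -0.028  0.005]
dowel3 side 0.52 [260. 332.] [ 0.591 -0.037  0.005]
dowel3 side 0.51 [291. 322.] [0.598 0.061 0.005]
dowel3 side 0.47 [295. 351.] [0.53  0.063 0.005]
```

Run:
```python
from h import *
save("top","t1.png",(110,310,160,440),2.8)
```

```text
(no output)
```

View pics/t1.png

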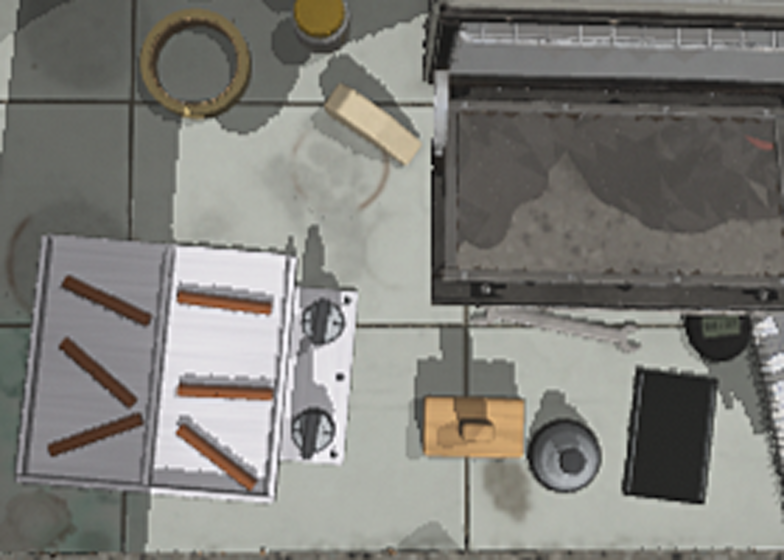

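View pics/side0.png

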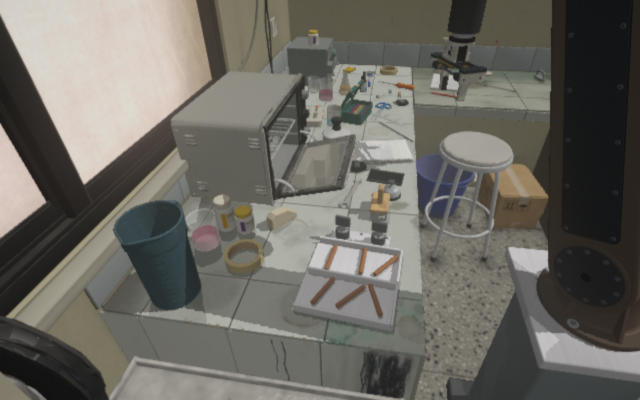

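The top view shows the tray with six dowels (three per bay) and two fasteners at about (325,320) and (313,432) in the crop. The rake is at (473,425), the bell at (570,460) and the mat at (670,435), with the mat's length along world x. Next I'll get the tray frame and zoom in on it.

```bash
cat >> h.py <<'E'
def goal(x,y,z,jaw,grasp=.047):
    """shift (mm) in tool axes + yaw so grasp point goes to x,y,z with tool z (jaw) at world angle jaw (deg)"""
    s=status.observe();M=R.from_rotvec(s["eef_rot"]).as_matrix()
    d=M.T@(np.array([x,y,z+grasp])-s["eef_pos"])*1000
    a=np.degrees(np.arctan2(M[1,2],M[0,2]));dy=(a-jaw+180)%360-180
    print("shift",d.round(1),"yaw",round(np.radians(dy),3),"jawnow",a.round(1),"j",np.round(s["joints"],2),"t",round(s["t"],2))
def dowels():
    im=cv2.cvtColor(camera("top"),cv2.COLOR_RGB2HSV)
    m=((im[...,0]<14)&(im[...,1]>130)).astype(np.uint8);m[:190]=0;m[290:]=0;m[:,:160]=0;m[:,265:]=0
    n,l,st,_=cv2.connectedComponentsWithStats(m);out=[]
    for k in range(1,n):
        if st[k,4]<25: continue
        p=np.argwhere(l==k).astype(float);w=np.array([at("top",q,.016)[:2] for q in p])
        (c,sz,a)=cv2.minAreaRect((w*1000).astype(np.float32))
        u,sv,v=np.linalg.svd(w-w.mean(0));ang=np.degrees(np.arctan2(v[0,1],v[0,0]))%180
        out.append((w.mean(0),ang,sz,st[k,4]))
    return out
E
python3 - <<'E'
from h import *
for n,c in dict(FL=(18,482),FR=(272,500),BL=(42,235),BR=(296,250)).items():
    print(n,at("top",(c[1]/2.8+110,c[0]/2.8+160),.022).round(4))
for d in dowels(): print(d)
for L in("stud_a_grip","mat","bell_top","rake","tray"):
    for c in("top","side"):
        for o in outline_of(c,L)[:2]:
            p=np.argwhere(o["pixels"])[:,::-1].astype(np.float32);print(L,c,round(o["confidence"],2),np.round(o["location"],1),cv2.minAreaRect(p))
im=camera("top")[190:290,160:290,::-1];cv2.imwrite("pics/t2.png",cv2.resize(im,None,fx=6,fy=6,interpolation=cv2.INTER_CUBIC))
E
```

```text
FL [0.4372 0.1356 0.022 ]
FR [ 0.4206 -0.0848  0.022 ]
BL [0.6527 0.1198 0.022 ]
BR [ 0.6396 -0.1042  0.022 ]
(array([0.5960176, 0.0654224]), np.float64(64.96384401769855), (81.11177062988281, 8.54995346069336), np.int32(106))
(array([ 0.59367534, -0.03854591]), np.float64(82.00470271216759), (78.73564147949219, 8.77120590209961), np.int32(110))
(array([0.53290663, 0.07213458]), np.float64(49.21409739433), (80.77043151855469, 8.323246002197266), np.int32(105))
(array([ 0.5148323 , -0.04047175]), np.float64(87.15497006993998), (79.48434448242188, 8.882675170898438), np.int32(112))
(array([0.47761633, 0.07312673]), np.float64(109.54383157549461), (8.174169540405273, 81.3001480102539), np.int32(106))
(array([ 0.45829921, -0.03350308]), np.float64(52.53304186708374), (80.91089630126953, 8.427379608154297), np.int32(114))
stud_a_grip side 0.6 [221.1 344.3] ((342.5, 221.0), (12.0, 15.0), 90.0)
mat top 0.88 [264.4 401. ] ((398.90008544921875, 265.374267578125), (30.033069610595703, 46.01475524902344), 6.519801616668701)
mat top 0.17 [264.8 269.5] ((271.0, 264.0), (14.0, 6.0), 90.0)
mat side
[... 469 characters left out ...]
 [196.2 347.7] ((351.79730224609375, 193.28378295898438), (9.067316055297852, 31.15437126159668), 35.53767395019531)
rake side 0.81 [201.2 380.9] ((379.5, 199.0), (30.0, 19.0), 90.0)
rake side 0.21 [266.3 386.8] ((385.6951599121094, 264.7439270019531), (4.52903938293457, 28.57979965209961), 51.34019470214844)
tray top 0.86 [241.1 224.8] ((227.07269287109375, 241.97129821777344), (115.76598358154297, 89.27122497558594), 5.013113975524902)
tray top 0.34 [220.8 360.9] ((357.41326904296875, 225.56356811523438), (54.96867752075195, 7.222716331481934), 8.746162414550781)
tray side 0.65 [278. 349.] ((352.09503173828125, 269.0834655761719), (102.33271789550781, 105.626220703125), 11.929322242736816)
```

View pics/t2.png

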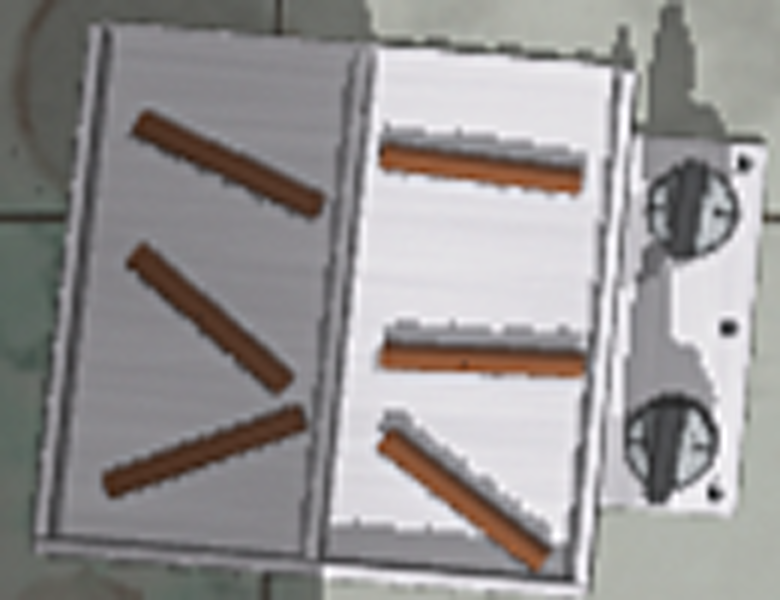

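Tray corners give a yaw of about -4.6° and a centre of about (0.539, 0.0165). The fasteners predicted from that agree with the pinpoints. The bars run along tray x.

```bash
cat >> h.py <<'E'
TC=np.array([.539,.0165]);TY=np.radians(-4.6)
def tw(x,y): return TC+np.array([[np.cos(TY),-np.sin(TY)],[np.sin(TY),np.cos(TY)]])@np.array([x,y])/1000
def wt(p): return np.array([[np.cos(TY),np.sin(TY)],[-np.sin(TY),np.cos(TY)]])@(np.array(p[:2])-TC)*1000
E
python3 - <<'E'
from h import *
for x in(50,-45):
    w=tw(x,-142);print(w.round(4),px("top",[*w,.073]),px("top",[*w,.032]),px("side",[*w,.058]))
for c in [(-111,113),(-111,-113),(108,113),(108,-113)]:
    r=px("top",[*tw(*c),.022]);print(c,(r[1]-160)*6,(r[0]-190)*6)
goal(*tw(50,-142),.15,-94.6)
E
```

```text
[ 0.5775 -0.1291] (np.float64(224.21973594893834), np.float64(274.3836547612657)) (np.float64(224.29065818479557), np.float64(275.3706127683125)) (np.float64(220.8011449637288), np.float64(341.9943939385833))
[ 0.4828 -0.1214] (np.float64(264.8306495226366), np.float64(270.90311500197384)) (np.float64(263.24824304482166), np.float64(272.0388117399402)) (np.float64(226.30718676150357), np.float64(378.56722835118103))
(-111, 113) 32.51513152173487 552.2896067713592
(-111, -113) 588.9019248462685 594.6072716891327
(108, 113) 88.49780938608961 16.24833772901701
(108, -113) 635.7050296985221 60.47366427765144
shift [  95.2 -466.1  310.5] yaw -2.618 jawnow 115.4 j [-0.84  0.36  0.01 -0.   -1.22 -0.29] t 1.95
```

>>> {"method": "jog_arm", "body": {
  "steps": [
    [1,[0,-58,39],-0.18],
    [1,[0,-116,78],-0.36],
    [1,[0,-174,116],-0.54],
    [1,[10,-232,155],-0.72],
    [1,[20,-290,193],-0.9],
    [1,[30,-348,232],-1.08],
    [1,[40,-400,267],-1.26],
    [1,[50,-440,293],-1.44]
  ]
}}

```text
t: 2.95
eef_pos: [0.5459, -0.1814, 0.2482]
eef_rot: [2.05, 0.329, -2.048]
force: [1.5, 0.0, -0.3]
opening: 0.999
```

```bash
python3 -c "
from h import *
goal(*tw(50,-142),.15,-94.6)"
```

```text
shift [ 51.3 -39.9 -46.4] yaw -1.171 jawnow -161.7 j [ 0.02  0.23 -0.28  0.   -1.06  0.3 ] t 2.95
```

>>> {"method": "jog_arm", "body": {
  "steps": [
    [0.5,[10,-10,-12],-0.18],
    [0,[20,-20,-23],-0.36],
    [0,[30,-30,-35],-0.54],
    [0,[40,-40,-46],-0.72],
    [0,[50,-40,-46],-0.9],
    [0,[51,-40,-46],-1.08],
    [0,[51,-40,-46],-1.17],
    [0,[51,-40,-46],-1.17]
  ]
}}

```text
t: 3.95
eef_pos: [0.5764, -0.1311, 0.197]
eef_rot: [1.274, 1.166, -1.274]
force: [-0.9, 0.3, 0.5]
opening: 0.502
```

```bash
python3 -c "
from h import *
goal(*tw(50,-142),.068,-94.6)
im=camera('top')[190:290,160:290,::-1];cv2.imwrite('pics/t3.png',cv2.resize(im,None,fx=4,fy=4,interpolation=cv2.INTER_CUBIC))
im=camera('side')[170:270,290:420,::-1];cv2.imwrite('pics/s3.png',cv2.resize(im,None,fx=5,fy=5,interpolation=cv2.INTER_CUBIC))
"
```

```text
shift [82.   0.8 -2.1] yaw -0.008 jawnow -95.1 j [ 0.11  0.3  -0.31  0.   -0.96  1.38] t 3.95
```

View pics/s3.png

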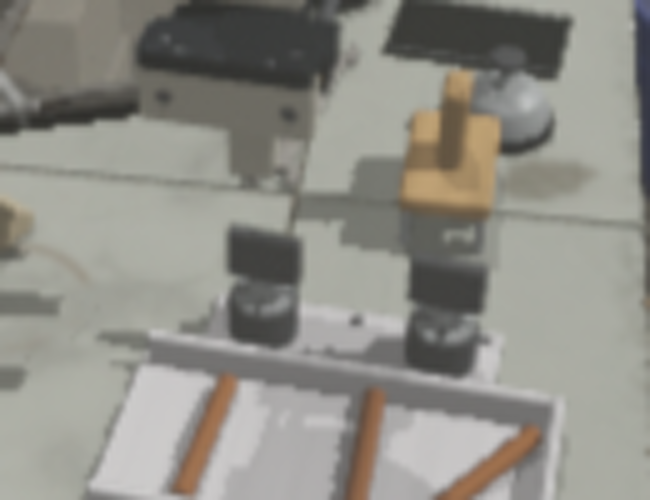

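The side view shows the fingers over the far head, with the jaws along tray y. Descend and grip.

>>> {"method": "jog_arm", "body": {
  "steps": [
    [0,[30,1,-2],0],
    [0,[60,1,-2],0],
    [0,[82,1,-2],0],
    [-1,[82,1,-2],0],
    [-1,[82,1,-2],0],
    [-1,[82,1,-2],0],
    [-1,[82,1,-2],0],
    [-1,[82,1,-2],0]
  ],
  "newtons": 30
}}

```text
t: 5.05
eef_pos: [0.578, -0.1278, 0.1158]
eef_rot: [1.276, 1.166, -1.271]
force: [-1.3, 9.6, 3.0]
opening: 0.111
```

```bash
python3 -c "
from h import *
goal(*tw(50,-142),.060,-94.6)
print(status.observe()['force'])"
```

```text
shift [ 8.8 -0.5  1.3] yaw -0.008 jawnow -95.0 j [ 0.11  0.39 -0.39 -0.   -0.79  1.37] t 5.05
[-1.25962909  9.55952105  2.98899678]
```

>>> {"method": "jog_arm", "body": {
  "steps": [
    [-1,[3,0,-1],0],
    [-1,[6,0,-2],0],
    [-1,[8,0,-2],0],
    [-1,[8,0,-2],0]
  ],
  "newtons": 45
}}

```text
t: 5.55
eef_pos: [0.5781, -0.1273, 0.1081]
eef_rot: [1.274, 1.165, -1.272]
force: [-2.6, 0.6, 6.8]
opening: 0.113
```

>>> {"method": "jog_arm", "body": {
  "steps": [
    [-1,[0,0,0],0.18],
    [-1,[0,0,0],0.36],
    [-1,[0,0,0],0.54],
    [-1,[0,0,0],0.72],
    [-1,[0,0,0],0.9],
    [-1,[0,0,0],1.08],
    [-1,[0,0,0],1.26],
    [-1,[0,0,0],1.4]
  ]
}}

```text
t: 6.55
eef_pos: [0.5766, -0.1285, 0.108]
eef_rot: [2.179, 0.083, -2.183]
force: [-5.9, -4.8, 10.1]
opening: 0.105
```

>>> {"method": "jog_arm", "body": {
  "steps": [
    [-1,[0,0,0],0.12],
    [-1,[0,0,0],0.18],
    [-1,[0,0,0],0.18],
    [-1,[-4,0,0],0.18],
    [-1,[-8,0,0],0.18],
    [-1,[-8,0,0],0.18]
  ]
}}

```text
t: 7.3
eef_pos: [0.5763, -0.1281, 0.1133]
eef_rot: [-2.168, 0.107, 2.175]
force: [0.9, -6.3, -13.8]
opening: 0.11
```

```bash
python3 -c "
from h import *
goal(*tw(50,-142),.068,175.4)
s=status.observe();print(s['force'],s['wrist_torque'])"
```

```text
shift [-1.7  0.8 -1.2] yaw -0.018 jawnow 174.4 j [ 0.11  0.4  -0.39  0.   -0.79 -0.21] t 7.3
[  0.8864596   -6.30616176 -13.78950709] [-2.25033197 -0.59750894  0.17203364]
```

>>> {"method": "jog_arm", "body": {
  "steps": [
    [-0.3,[0,0,0],0],
    [-0.1,[0,0,0],0],
    [-0.1,[0,0,0],0],
    [-0.1,[-20,0,0],0],
    [-0.1,[-60,0,0],0],
    [-0.1,[-80,0,0],0]
  ]
}}

```text
t: 8.05
eef_pos: [0.5786, -0.1271, 0.1975]
eef_rot: [-2.175, 0.105, 2.168]
force: [0.3, 0.3, -0.2]
opening: 0.448
```

```bash
python3 -c "
from h import *
goal(*(tw(-45,-142)+[0,.001]),.15,-94.6)
im=camera('side')[170:270,290:420,::-1];cv2.imwrite('pics/s4.png',cv2.resize(im,None,fx=5,fy=5,interpolation=cv2.INTER_CUBIC))
"
```

```text
shift [ 0.2  2.6 96.1] yaw -1.587 jawnow 174.5 j [ 0.11  0.3  -0.3   0.   -0.96 -0.21] t 8.05
```

View pics/s4.png

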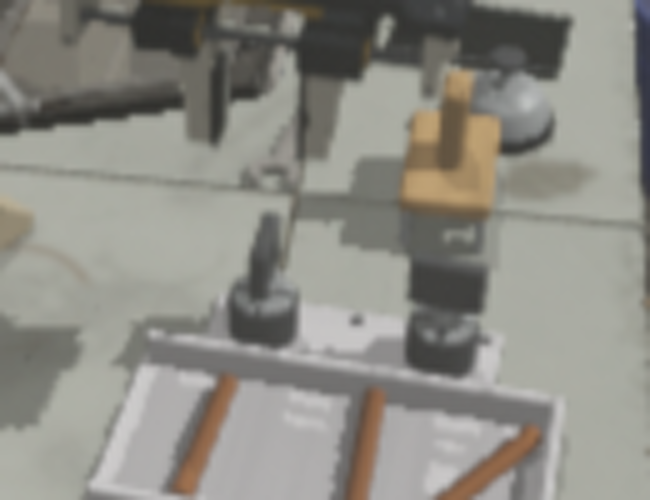

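The far head now lies along tray y and is up. On to the nearer fastener.

>>> {"method": "jog_arm", "body": {
  "steps": [
    [-0.1,[0,0,40],-0.18],
    [-0.1,[0,2,80],-0.36],
    [-0.1,[0,2,96],-0.54],
    [-0.1,[0,2,96],-0.72],
    [-0.1,[0,2,96],-0.9],
    [-0.1,[0,2,96],-1.08],
    [-0.1,[0,2,96],-1.26],
    [-0.1,[0,2,96],-1.44]
  ]
}}

```text
t: 9.1
eef_pos: [0.482, -0.1198, 0.1952]
eef_rot: [1.371, 1.096, -1.37]
force: [-0.8, -0.0, 0.6]
opening: 0.45
```

>>> {"method": "jog_arm", "body": {
  "steps": [
    [-0.1,[0,0,0],-0.14],
    [-0.1,[0,0,0],-0.14]
  ]
}}

```text
t: 9.35
eef_pos: [0.482, -0.1198, 0.1951]
eef_rot: [1.275, 1.166, -1.274]
force: [-0.1, -0.1, 0.0]
opening: 0.451
```

```bash
python3 -c "
from h import *
goal(*(tw(-45,-142)+[0,.0015]),.068,-94.8)"
```

```text
shift [80.1  0.7  0.1] yaw -0.005 jawnow -95.1 j [ 0.15  0.15 -0.51 -0.   -0.91  1.33] t 9.35
```

>>> {"method": "jog_arm", "body": {
  "steps": [
    [-0.1,[30,1,0],0],
    [-0.1,[60,1,0],0],
    [-0.1,[80,1,0],0],
    [-1,[80,1,0],0],
    [-1,[80,1,0],0],
    [-1,[80,1,0],0],
    [-1,[80,1,0],0]
  ],
  "newtons": 30
}}

```text
t: 10.22
eef_pos: [0.4835, -0.1194, 0.1158]
eef_rot: [1.276, 1.165, -1.272]
force: [-2.0, 5.5, 4.0]
opening: 0.108
```

>>> {"method": "jog_arm", "body": {
  "steps": [
    [-1,[3,0,0],0],
    [-1,[6,0,0],0],
    [-1,[8,0,0],0],
    [-1,[8,0,0],0]
  ],
  "newtons": 45
}}

```text
t: 10.72
eef_pos: [0.4836, -0.1194, 0.108]
eef_rot: [1.275, 1.166, -1.272]
force: [-3.0, 5.9, 7.3]
opening: 0.11
```

>>> {"method": "jog_arm", "body": {
  "steps": [
    [-1,[0,0,0],0.18],
    [-1,[0,0,0],0.36],
    [-1,[0,0,0],0.54],
    [-1,[0,0,0],0.72],
    [-1,[0,0,0],0.9],
    [-1,[0,0,0],1.08],
    [-1,[0,0,0],1.26],
    [-1,[0,0,0],1.4]
  ]
}}

```text
t: 11.72
eef_pos: [0.4819, -0.1207, 0.1079]
eef_rot: [2.18, 0.084, -2.183]
force: [-5.1, -3.3, 8.8]
opening: 0.112
```

>>> {"method": "jog_arm", "body": {
  "steps": [
    [-1,[0,0,0],0.12],
    [-1,[0,0,0],0.18],
    [-1,[0,0,0],0.18],
    [-1,[-4,0,0],0.18],
    [-1,[-7,0,0],0.18],
    [-1,[-7,0,0],0.18]
  ]
}}

```text
t: 12.48
eef_pos: [0.4816, -0.1206, 0.1146]
eef_rot: [-2.17, 0.106, 2.174]
force: [-3.9, -3.6, 4.1]
opening: 0.112
```

>>> {"method": "jog_arm", "body": {
  "steps": [
    [-0.3,[0,0,0],0],
    [-0.1,[0,0,0],0],
    [-0.1,[0,0,0],0],
    [-0.1,[-20,0,0],0],
    [-0.1,[-60,0,0],0],
    [-0.1,[-80,0,0],0],
    [-0.1,[-80,0,0],0]
  ]
}}

```text
t: 13.35
eef_pos: [0.484, -0.1198, 0.1956]
eef_rot: [-2.176, 0.105, 2.167]
force: [0.1, -0.4, -0.7]
opening: 0.449
```

```bash
python3 -c "
from h import *
im=camera('side')[130:270,290:420,::-1];cv2.imwrite('pics/s5.png',cv2.resize(im,None,fx=4.2,fy=4.2,interpolation=cv2.INTER_CUBIC))
camera('top')
for c in ('top','side'):
  for n,z in(('rake_grip',.062),('rake',0),('mat',0),('bell_top',.053)):
    for d in pinpoint(c,n)[:2]: print(c,n,round(d['confidence'],2),np.round(d['location'],1),at(c,d['location'],z).round(3))
goal(.484,-.266,.15,0)
"
```

```text
top rake_grip 0.17 [261.9 399.7] [ 0.488 -0.427  0.062]
top rake 0.62 [259.8 331.9] [ 0.488 -0.27   0.   ]
top rake 0.16 [214.2 240.4] [ 0.603 -0.039  0.   ]
top mat 0.78 [264.  396.5] [ 0.477 -0.434  0.   ]
top bell_top 0.67 [243.1 195.5] [0.533 0.059 0.053]
top bell_top 0.56 [275.4 366.9] [ 0.455 -0.35   0.053]
side rake_grip 0.78 [194.  380.6] [ 0.485 -0.257  0.062]
side rake 0.81 [208.7 380.8] [ 0.48 -0.27  0.  ]
side mat 0.63 [176.6 381.9] [ 0.484 -0.444  0.   ]
shift [ -3.4 145.2 -15.3] yaw 3.045 jawnow 174.4 j [ 0.15  0.16 -0.51 -0.   -0.9  -0.25] t 13.85
```

View pics/s5.png

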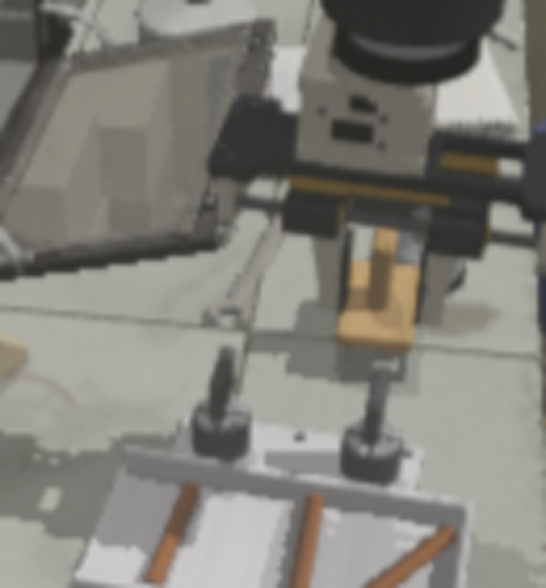

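Both heads are locked and up (crop (225,375) and (378,390)). Next I measure the rake from the first top picture, where its view is unobstructed.

Run:
```python
from h import *
im=cv2.imread("pics/top0.png");h=cv2.cvtColor(im,cv2.COLOR_BGR2HSV)
def rect(m,z,box):
    q=np.zeros_like(m);r=slice(*box[:2]),slice(*box[2:]);q[r]=m[r];n,l,st,_=cv2.connectedComponentsWithStats(q.astype(np.uint8));k=1+st[1:,4].argmax()
    p=np.argwhere(l==k);w=np.array([at("top",x,z)[:2] for x in p])*1000;(c,s,a)=cv2.minAreaRect(w.astype(np.float32));return np.round(c,1),np.round(s,1),round(a,1),st[k]
print("head",rect((h[...,0]<25)&(h[...,1]>90)&(h[...,2]>90),.035,(240,285,300,352)))
print("mat",rect((h[...,2]<60),.004,(235,300,375,420)))
print("dome",rect((h[...,2]<150),.02,(255,290,347,378)))
print("plunger",rect((h[...,2]<75),.05,(265,285,355,372)))
goal(.484,-.266,.16,176)
```

```text
head (array([ 485.6, -259.1]), array([85.6, 48.4]), 89.8, array([311, 252,  36,  21, 714], dtype=int32))
mat (array([ 474. , -437.8]), array([ 73.6, 113.2]), 81.7, array([ 382,  242,   34,   48, 1212], dtype=int32))
dome (array([ 464.4, -339.4]), array([67.1, 73.6]), 89.7, array([347, 255,  28,  31, 597], dtype=int32))
plunger (array([ 458. , -343.3]), array([19.3, 19. ]), 89.7, array([360, 270,   9,   9,  55], dtype=int32))
shift [-13.4 145.2 -15.3] yaw -0.027 jawnow 174.4 j [ 0.15  0.16 -0.51 -0.   -0.9  -0.25] t 13.85
```

>>> {"method": "jog_arm", "body": {
  "steps": [
    [-0.1,[0,60,-4],-0.05],
    [-0.1,[0,120,-9],-0.1],
    [-0.1,[0,141,-15],-0.1],
    [-0.1,[0,141,-15],-0.1]
  ]
}}

```text
t: 14.35
eef_pos: [0.484, -0.2632, 0.1934]
eef_rot: [2.22, 0.0, -2.222]
force: [0.3, 1.0, -0.2]
opening: 0.448
```

```bash
python3 -c "
from h import *
goal(.485,-.262,.062,180)
im=camera('side')[130:230,310:440,::-1];cv2.imwrite('pics/s6.png',cv2.resize(im,None,fx=5,fy=5,interpolation=cv2.INTER_CUBIC))
print(px('side',[.485,-.262,.062]))
"
```

```text
shift [84.4 -1.2 -1. ] yaw 0.0 jawnow -180.0 j [-0.14  0.24 -0.4   0.   -0.93  0.14] t 14.35
(np.float64(193.03797665479942), np.float64(380.502316375365))
```

View pics/s6.png

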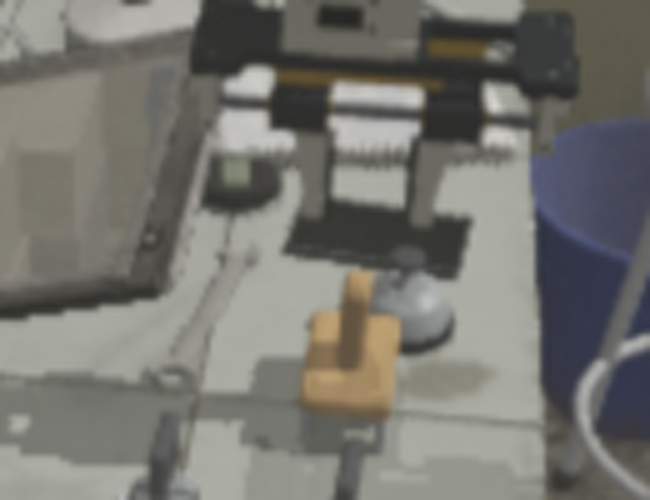

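The grip sits at crop (355,320), midway between the fingers and matching the prediction. Descend and grasp.

>>> {"method": "jog_arm", "body": {
  "steps": [
    [-0.1,[30,-1,-1],0],
    [-0.1,[60,-1,-1],0],
    [-0.1,[84,-1,-1],0],
    [-0.4,[84,-1,-1],0],
    [-1,[84,-1,-1],0],
    [-1,[84,-1,-1],0],
    [-1,[84,-1,-1],0],
    [-1,[84,-1,-1],0]
  ],
  "newtons": 50
}}

```text
t: 15.4
eef_pos: [0.4859, -0.2607, 0.1111]
eef_rot: [2.222, 0.003, -2.218]
force: [0.4, 3.7, 6.5]
opening: 0.175
```

>>> {"method": "jog_arm", "body": {
  "steps": [
    [-1,[-20,0,0],0],
    [-1,[-60,0,0],0],
    [-1,[-60,0,0],0]
  ],
  "newtons": 60
}}

```text
t: 15.78
eef_pos: [0.4869, -0.2613, 0.1731]
eef_rot: [2.226, 0.002, -2.212]
force: [0.2, 0.4, -1.7]
opening: 0.18
```

```bash
python3 -c "
from h import *
camera('top');camera('side')
s=status.observe();print(s['eef_pos'],s['opening'])
for d in dowels():
  c,a=d[0],d[1]; t=wt(c)
  e=wt(c+.042*np.array([np.cos(np.radians(a)),np.sin(np.radians(a))])); f=wt(c-.042*np.array([np.cos(np.radians(a)),np.sin(np.radians(a))]))
  print('dowel tray',t.round(0),'ang',round(a-85.4,1),'ends',e.round(0),f.round(0))
for x,y in [(115,55),(115,-55)]: goal(*tw(x,y),.12,175.4)
"
```

```text
[ 0.48500773 -0.26071581  0.17010565] 0.17981858206203297
dowel tray [53. 53.] ang -20.7 ends [67. 92.] [38. 14.]
dowel tray [ 59. -51.] ang -3.2 ends [61. -9.] [ 56. -93.]
shift [   2.5 -322.3 -174.2] yaw 0.083 jawnow -179.9 j [-0.14  0.27 -0.43 -0.   -0.88  0.14] t 15.93
shift [   2.4 -212.7 -165.1] yaw 0.083 jawnow -179.9 j [-0.14  0.27 -0.43 -0.   -0.88  0.14] t 15.93
```

>>> {"method": "jog_arm", "body": {
  "steps": [
    [-1,[-20,0,0],0],
    [-1,[-45,-20,0],0],
    [-1,[-45,-70,-20],0.08],
    [-1,[-45,-120,-60],0.08],
    [-1,[-45,-170,-100],0.08],
    [-1,[-45,-200,-140],0.08],
    [-1,[-45,-213,-165],0.08],
    [-1,[-45,-213,-165],0.08]
  ]
}}

```text
t: 16.92
eef_pos: [0.6503, -0.046, 0.2124]
eef_rot: [-2.18, 0.083, 2.187]
force: [-0.1, -0.4, -1.2]
opening: 0.181
```

```bash
python3 -c "
from h import *
im=camera('side')[180:340,260:440,::-1];cv2.imwrite('pics/s7.png',cv2.resize(im,None,fx=4,fy=3.7,interpolation=cv2.INTER_CUBIC))
camera('top')
s=status.observe();print(s['eef_pos'],s['opening'],s['force'])
goal(*tw(110,-55),.118-.047,175.4)
g=s['eef_pos']
print([px('side',[*tw(x,-55+y),g[2]-.111]) for x,y in [(84+0,44),(84,-44)]])
for d in pinpoint('side','rake_grip')[:2]: print(d, px('side',g-[0,0,.049]))
"
```

```text
[ 0.64869946 -0.04735059  0.21307886] 0.18504551179808695 [-0.93114396 -0.25602155 -1.39401583]
shift [95.1  0.1  4.2] yaw 0.003 jawnow 175.6 j [ 0.23  0.38 -0.15 -0.   -1.05 -0.3 ] t 17.02
[(np.float64(239.8675237720916), np.float64(315.4654152091794)), (np.float64(215.93955332537342), np.float64(324.9850048300188))]
{'location': [206.6, 306.3], 'confidence': 0.7} (np.float64(204.8149605729225), np.float64(306.8538306399947))
```

View pics/s7.png

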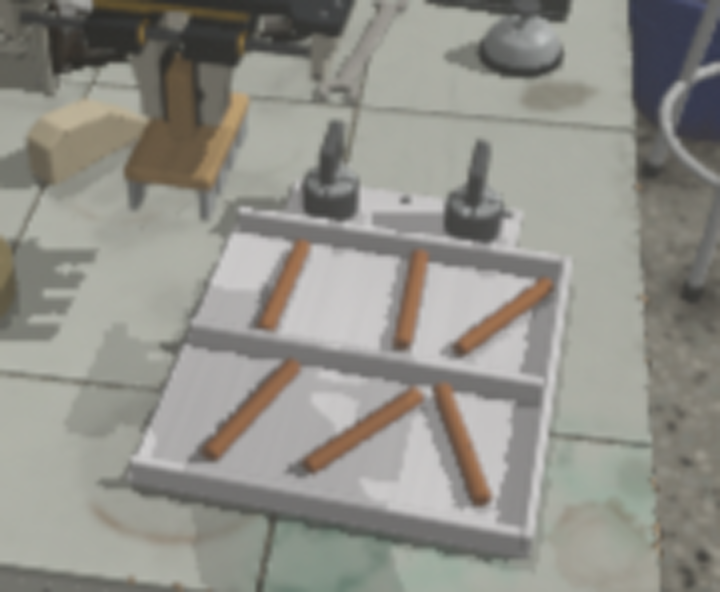

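Side view: the rake is held upright behind the right bay, with the front-left tooth tip at pixel (238,312), about 5 mm from prediction. All six dowels are visible and the path is clear. Lower it.

>>> {"method": "jog_arm", "body": {
  "steps": [
    [-1,[50,0,0],0],
    [-1,[80,0,0],0],
    [-1,[92,0,0],0],
    [-1,[94,0,0],0],
    [-1,[94,0,0],0]
  ]
}}

```text
t: 17.7
eef_pos: [0.6502, -0.0474, 0.1223]
eef_rot: [-2.184, 0.084, 2.18]
force: [0.2, -0.3, -0.9]
opening: 0.179
```

```bash
python3 -c "
from h import *
s=status.observe();print(s['eef_pos'],s['opening'],s['force'],s['wrist_torque'])
for X in (60,20,-20,-40): goal(*tw(X,-54),.117-.047,175.4)
"
```

```text
[ 0.6502398  -0.04739779  0.12228069] 0.17926651186424816 [ 0.19380002 -0.32563379 -0.91493185] [0.01465573 0.07853599 0.0205561 ]
shift [ 5.2 -1.  56. ] yaw 0.003 jawnow 175.6 j [ 0.23  0.47 -0.24  0.   -0.86 -0.3 ] t 17.7
shift [ 5.1 -1.1 96. ] yaw 0.003 jawnow 175.6 j [ 0.23  0.47 -0.24  0.   -0.86 -0.3 ] t 17.7
shift [  5.   -1.2 136. ] yaw 0.003 jawnow 175.6 j [ 0.23  0.47 -0.24  0.   -0.86 -0.3 ] t 17.7
shift [  5.   -1.3 156. ] yaw 0.003 jawnow 175.6 j [ 0.23  0.47 -0.24  0.   -0.86 -0.3 ] t 17.7
```

>>> {"method": "jog_arm", "body": {
  "steps": [
    [-1,[2,-1,8],0],
    [-1,[4,-1,18],0],
    [-1,[4,-1,30],0],
    [-1,[4,-1,42],0],
    [-1,[4,-1,54],0],
    [-1,[4,-1,66],0],
    [-1,[4,-1,78],0],
    [-1,[4,-1,88],0]
  ]
}}

```text
t: 18.7
eef_pos: [0.5611, -0.0395, 0.117]
eef_rot: [-2.182, 0.084, 2.182]
force: [0.8, 0.2, -1.2]
opening: 0.178
```

```bash
python3 -c "
from h import *
s=status.observe();print(s['eef_pos'],s['opening'],s['force'],s['wrist_torque'])
im=camera('side')[180:340,260:440,::-1];cv2.imwrite('pics/s8.png',cv2.resize(im,None,fx=4,fy=3.7,interpolation=cv2.INTER_CUBIC))
for X in (-20,-42): goal(*tw(X,-54),.117-.047,175.4)
"
```

```text
[ 0.56108959 -0.03947577  0.11699592] 0.1783399216507473 [ 0.77947966  0.15828976 -1.19225621] [-0.01058039  0.04129285  0.01260008]
shift [-0.1 -0.3 45.3] yaw 0.003 jawnow 175.6 j [ 0.28  0.35 -0.45 -0.   -0.77 -0.35] t 18.75
shift [-0.1 -0.4 67.3] yaw 0.003 jawnow 175.6 j [ 0.28  0.35 -0.45 -0.   -0.77 -0.35] t 18.75
```

View pics/s8.png

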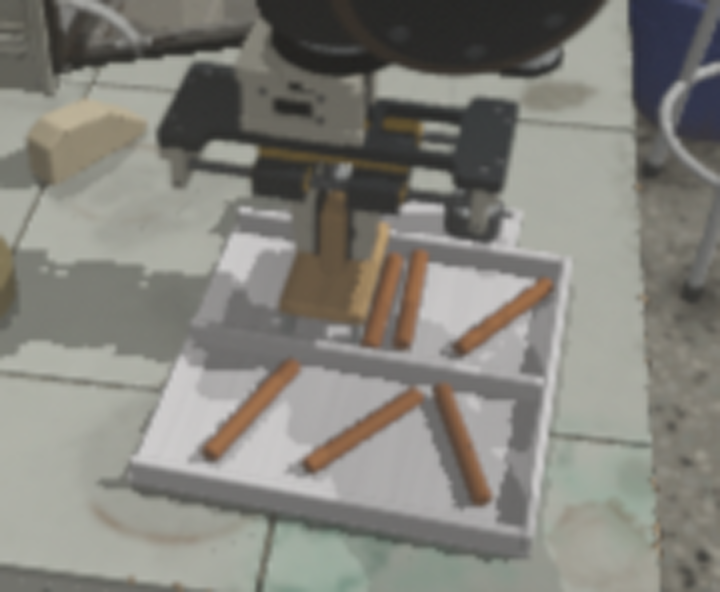

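The side view shows the rake inside the right bay, clear of divider and rail, sweeping the first dowel onto the second. Continue.

>>> {"method": "jog_arm", "body": {
  "steps": [
    [-1,[0,0,9],0],
    [-1,[0,0,18],0],
    [-1,[0,0,27],0],
    [-1,[0,0,36],0],
    [-1,[0,0,44],0],
    [-1,[0,0,51],0],
    [-1,[0,0,57],0],
    [-1,[0,0,60],0]
  ]
}}

```text
t: 19.75
eef_pos: [0.5018, -0.0349, 0.117]
eef_rot: [-2.182, 0.084, 2.182]
force: [-1.1, -0.9, -1.8]
opening: 0.183
```

>>> {"method": "jog_arm", "body": {
  "steps": [
    [-1,[0,0,3],0],
    [-1,[0,0,6],0],
    [-1,[0,0,8],0],
    [-1,[0,0,8],0]
  ]
}}

```text
t: 20.25
eef_pos: [0.4939, -0.0343, 0.1169]
eef_rot: [-2.182, 0.084, 2.182]
force: [-0.0, 0.4, -1.3]
opening: 0.181
```

```bash
python3 -c "
from h import *
s=status.observe();print(wt(s['eef_pos']),s['opening'],s['force'],s['wrist_torque'])
im=camera('side')[180:340,260:440,::-1];cv2.imwrite('pics/s9.png',cv2.resize(im,None,fx=4,fy=3.7,interpolation=cv2.INTER_CUBIC))
"
```

```text
[-40.85579859 -54.26172659] 0.18073375088960192 [-0.04364377  0.41029238 -1.34282816] [-0.01037943  0.07367358  0.00745733]
```

View pics/s9.png

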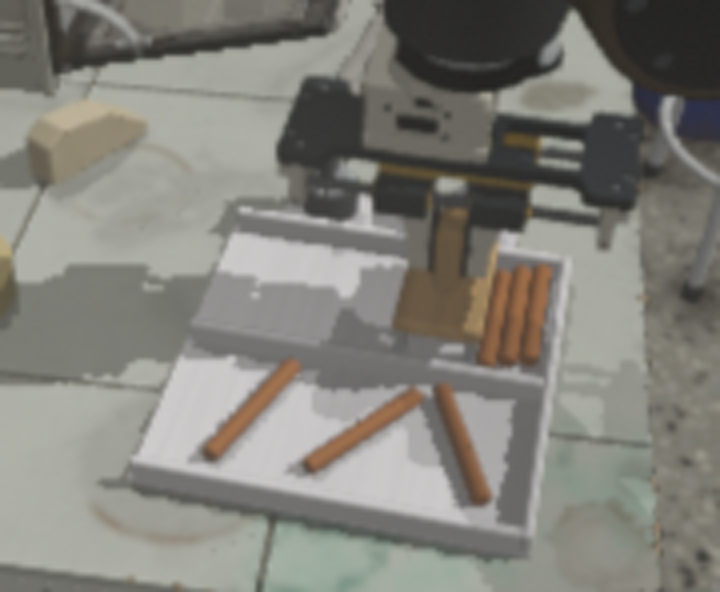

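The right bay's three dowels lie parallel and almost against the rail. A little more pull, then lift and go to the left bay.

>>> {"method": "jog_arm", "body": {
  "steps": [
    [-1,[0,0,2],0],
    [-1,[0,0,4],0],
    [-1,[0,0,6],0],
    [-1,[0,0,6],0]
  ]
}}

```text
t: 20.8
eef_pos: [0.4887, -0.0337, 0.1172]
eef_rot: [-2.184, 0.083, 2.181]
force: [3.4, -2.3, -2.6]
opening: 0.179
```

>>> {"method": "jog_arm", "body": {
  "steps": [
    [-1,[0,0,-4],0],
    [-1,[-25,0,-8],0],
    [-1,[-70,0,-8],0],
    [-1,[-90,-30,-60],0],
    [-1,[-90,-70,-120],0],
    [-1,[-90,-109,-160],0],
    [-1,[-90,-109,-160],0]
  ]
}}

```text
t: 21.68
eef_pos: [0.6582, 0.0648, 0.205]
eef_rot: [-2.181, 0.083, 2.185]
force: [-1.0, -1.1, -2.2]
opening: 0.183
```

```bash
python3 -c "
from h import *
s=status.observe();print(wt(s['eef_pos']),s['eef_pos'],s['opening'],s['force'])
for d in dowels():
  c,a=d[0],d[1]; t=wt(c)
  e=wt(c+.042*np.array([np.cos(np.radians(a)),np.sin(np.radians(a))])); f=wt(c-.042*np.array([np.cos(np.radians(a)),np.sin(np.radians(a))]))
  print('dowel tray',t.round(0),'ang',round(a-85.4,1),'ends',e.round(0),f.round(0),d[3])
camera('side')
for d in pinpoint('side','rake_grip')[:1]: print(d, px('side',s['eef_pos']-[0,0,.049]))
goal(*tw(118,55),.118-.047,175.4)
"
```

```text
[114.98594672  57.72694765] [0.6582452  0.06481925 0.20500082] 0.18333851795763395 [-0.97996486 -1.13374151 -2.23298463]
dowel tray [50. 47.] ang -20.7 ends [65. 86.] [35.  8.] 98
dowel tray [-12.  54.] ang -36.0 ends [13. 88.] [-36.  20.] 105
dowel tray [-65.  50.] ang 23.9 ends [-82.  89.] [-48.  12.] 113
dowel tray [-76. -52.] ang -0.4 ends [-75. -10.] [-76. -94.] 114
dowel tray [-94. -60.] ang -1.4 ends [-93. -18.] [ -95. -102.] 178
shift [87.9 -0.  -6.1] yaw 0.003 jawnow 175.6 j [ 0.39  0.39 -0.14 -0.   -1.04 -0.47] t 21.82
```

>>> {"method": "jog_arm", "body": {
  "steps": [
    [-1,[50,2,0],0],
    [-1,[75,2,0],0],
    [-1,[85,2,0],0],
    [-1,[85,2,0],0]
  ]
}}

```text
t: 22.32
eef_pos: [0.6555, 0.06, 0.1223]
eef_rot: [-2.182, 0.085, 2.182]
force: [0.8, -0.5, -1.6]
opening: 0.181
```

>>> {"method": "jog_arm", "body": {
  "steps": [
    [-1,[2,0,8],0],
    [-1,[4,0,18],0],
    [-1,[4,0,28],0],
    [-1,[4,0,38],0],
    [-1,[4,0,48],0],
    [-1,[4,0,58],0],
    [-1,[4,0,68],0],
    [-1,[4,0,78],0]
  ]
}}

```text
t: 23.32
eef_pos: [0.5775, 0.0666, 0.118]
eef_rot: [-2.182, 0.084, 2.182]
force: [-0.2, -0.1, -1.0]
opening: 0.178
```

```bash
python3 -c "
from h import *
s=status.observe();print(wt(s['eef_pos']),s['eef_pos'],s['opening'],s['force'],s['wrist_torque'])
goal(*tw(-46,56),.117-.047,175.4)
im=camera('side')[180:340,260:440,::-1];cv2.imwrite('pics/s10.png',cv2.resize(im,None,fx=4,fy=3.7,interpolation=cv2.INTER_CUBIC))
"
```

```text
[34.36358295 53.04343368] [0.57750692 0.06661665 0.11796466] 0.17812717231889175 [-0.18755661 -0.12834535 -1.02635318] [ 0.0378024  -0.00460575  0.01243633]
shift [ 1.  -3.2 80.4] yaw 0.003 jawnow 175.6 j [ 0.45  0.38 -0.41  0.   -0.78 -0.53] t 23.32
```

View pics/s10.png

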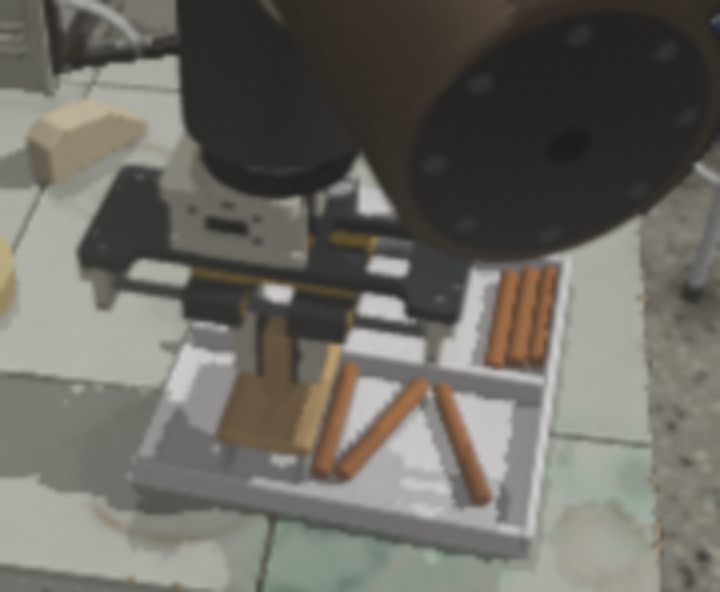

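The first left dowel is aligned and touching the second, and the right bay is neat against the rail. Continue slowly.

>>> {"method": "jog_arm", "body": {
  "steps": [
    [-1,[0,-1,8],0],
    [-1,[0,-2,16],0],
    [-1,[0,-2,24],0],
    [-1,[0,-2,32],0],
    [-1,[0,-2,39],0],
    [-1,[0,-2,46],0],
    [-1,[0,-2,52],0],
    [-1,[0,-2,57],0]
  ]
}}

```text
t: 24.38
eef_pos: [0.5211, 0.073, 0.118]
eef_rot: [-2.182, 0.084, 2.182]
force: [1.2, -0.1, -1.1]
opening: 0.18
```

>>> {"method": "jog_arm", "body": {
  "steps": [
    [-1,[0,0,5],0],
    [-1,[0,0,9],0],
    [-1,[0,0,13],0],
    [-1,[0,0,16],0],
    [-1,[0,0,16],0]
  ]
}}

```text
t: 25.0
eef_pos: [0.5053, 0.0741, 0.118]
eef_rot: [-2.182, 0.084, 2.182]
force: [0.0, -1.1, -1.4]
opening: 0.178
```

```bash
python3 -c "
from h import *
s=status.observe();print(wt(s['eef_pos']),s['eef_pos'],s['opening'],s['force'],s['wrist_torque'])
im=camera('side')[180:340,260:440,::-1];cv2.imwrite('pics/s11.png',cv2.resize(im,None,fx=4,fy=3.7,interpolation=cv2.INTER_CUBIC))
"
```

```text
[-38.25756389  54.75082993] [0.50525663 0.07414269 0.1179599 ] 0.17787230543930402 [ 0.01774887 -1.13029086 -1.37039006] [-0.03065577  0.09474352  0.01132789]
```

View pics/s11.png

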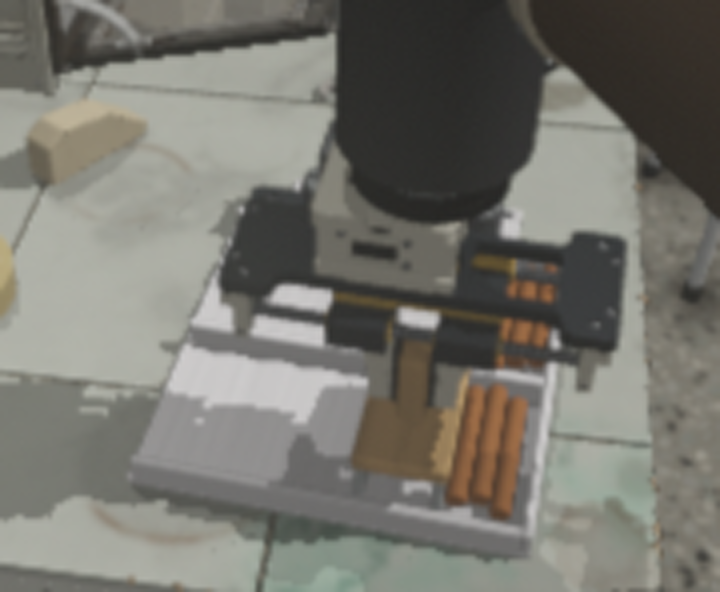

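The left bay's dowels are nearly parallel and just short of the rail. Finish the pull, back off and lift.

>>> {"method": "jog_arm", "body": {
  "steps": [
    [-1,[0,0,3],0],
    [-1,[0,0,6],0],
    [-1,[0,0,8],0],
    [-1,[0,0,8],0]
  ]
}}

```text
t: 25.55
eef_pos: [0.498, 0.0748, 0.1182]
eef_rot: [-2.184, 0.083, 2.181]
force: [3.1, -1.7, -2.6]
opening: 0.176
```

>>> {"method": "jog_arm", "body": {
  "steps": [
    [-1,[0,0,-4],0],
    [-1,[-25,0,-8],0],
    [-1,[-70,0,-8],0],
    [-1,[-110,0,-8],0],
    [-1,[-110,50,-8],0],
    [-1,[-110,110,-8],0],
    [-1,[-110,170,-8],0],
    [-1,[-110,230,-8],0]
  ]
}}

```text
t: 26.55
eef_pos: [0.4872, -0.1567, 0.2279]
eef_rot: [-2.182, 0.083, 2.183]
force: [1.1, 0.7, -1.5]
opening: 0.178
```

```bash
python3 -c "
from h import *
s=status.observe();print(wt(s['eef_pos']),s['eef_pos'],s['opening'],s['force'])
cv2.imwrite('pics/top_d.png',camera('top')[:,:,::-1])
for d in dowels():
  c,a=d[0],d[1]; print('dowel tray',wt(c).round(0),'ang',round(a-85.4,1),np.round(d[2]),d[3])
goal(.474,-.438,.13,90-8.3)
goal(.474,-.438,.13,-90-8.3)
"
```

```text
[ -37.77677397 -176.8084294 ] [ 0.48716506 -0.15670925  0.2279058 ] 0.17791207838893236 [ 1.07645818  0.66988305 -1.51274475]
shift [ 50.4 278.6 -10.8] yaw 1.633 jawnow 175.3 j [ 0.07  0.15 -0.43 -0.   -0.99 -0.15] t 26.65
shift [ 50.4 278.6 -10.8] yaw -1.508 jawnow 175.3 j [ 0.07  0.15 -0.43 -0.   -0.99 -0.15] t 26.65
```

>>> {"method": "jog_arm", "body": {
  "steps": [
    [-1,[0,50,0],-0.18],
    [-1,[0,100,-3],-0.36],
    [-1,[0,150,-5],-0.54],
    [-1,[0,200,-8],-0.72],
    [-1,[0,250,-10],-0.9],
    [-1,[0,278,-11],-1.08],
    [-1,[0,278,-11],-1.26],
    [-1,[0,278,-11],-1.44]
  ]
}}

```text
t: 27.65
eef_pos: [0.4771, -0.4331, 0.2269]
eef_rot: [1.357, 1.109, -1.358]
force: [-0.2, -0.4, -0.0]
opening: 0.178
```

>>> {"method": "jog_arm", "body": {
  "steps": [
    [-1,[0,0,0],-0.07],
    [-1,[10,0,0],-0.07],
    [-1,[10,0,0],-0.07]
  ]
}}

```text
t: 28.02
eef_pos: [0.4769, -0.4325, 0.2162]
eef_rot: [1.311, 1.143, -1.312]
force: [0.2, 0.7, -1.5]
opening: 0.179
```

```bash
python3 -c "
from h import *
for d in dowels():
  c,a=d[0],d[1]; print('dowel tray',wt(c).round(0),'ang',round(a-85.4,1),np.round(d[2]),d[3])
save('top','t12.png',(180,310,160,440),2.8)
camera('side')
for n,z in (('mat',0),('rake_grip',0.12),('rake',.06)):
  for c in ('side','top'):
    for d in pinpoint(c,n)[:2]: print(c,n,d['confidence'],at(c,d['location'],z).round(3))
s=status.observe();print(s['eef_pos'],s['opening'])
goal(.474,-.438,.066,-98.3)
"
```

```text
dowel tray [-75.  38.] ang -1.7 [62. 10.] 82
dowel tray [-99.  47.] ang -3.2 [80. 19.] 82
dowel tray [-77. -52.] ang 0.1 [79.  8.] 80
dowel tray [-88.  32.] ang 0.3 [47.  9.] 63
dowel tray [-89. -58.] ang -0.4 [80.  7.] 79
dowel tray [-101.  -62.] ang -0.2 [79.  6.] 72
side mat 0.64 [ 0.474 -0.437  0.   ]
top mat 0.25 [0.449 0.077 0.   ]
side rake_grip 0.8 [ 0.471 -0.539  0.12 ]
side rake_grip 0.63 [0.474 0.167 0.12 ]
top rake_grip 0.49 [ 0.477 -0.046  0.12 ]
top rake_grip 0.4 [ 0.577 -0.449  0.12 ]
side rake 0.7 [ 0.465 -0.529  0.06 ]
[ 0.47743169 -0.43318803  0.21811606] 0.17794380925763192
shift [105.1  -2.8   5.2] yaw 0.007 jawnow -97.9 j [-0.43  0.36 -0.16 -0.   -1.05  1.87] t 28.48
```

View pics/t12.png

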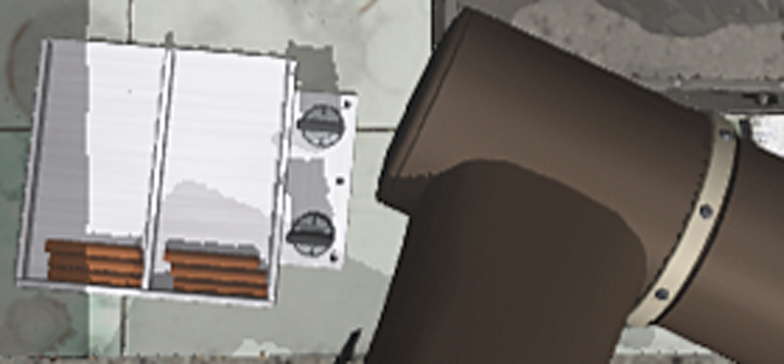

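The top view shows all six dowels in neat rows at the front rail (angles ≤3°, centres between x -75 and -101) and both heads locked. Now set the rake down on the mat.

>>> {"method": "jog_arm", "body": {
  "steps": [
    [-1,[40,-3,5],0.01],
    [-1,[75,-3,5],0.01],
    [-1,[92,-3,5],0.01],
    [-1,[98,-3,5],0.01],
    [-1,[101,-3,5],0.01],
    [-1,[101,-3,5],0.01]
  ]
}}

```text
t: 29.22
eef_pos: [0.4742, -0.438, 0.1179]
eef_rot: [1.317, 1.134, -1.316]
force: [0.0, 0.3, -2.0]
opening: 0.18
```

```bash
python3 -c "
from h import *
s=status.observe();print(s['eef_pos'],s['opening'],s['force'])
save('side','s13.png',(110,230,320,460),5)"
```

```text
[ 0.47424919 -0.4379537   0.11789601] 0.17962150244991315 [ 0.01322828  0.25589918 -2.01467048]
```

View pics/s13.png

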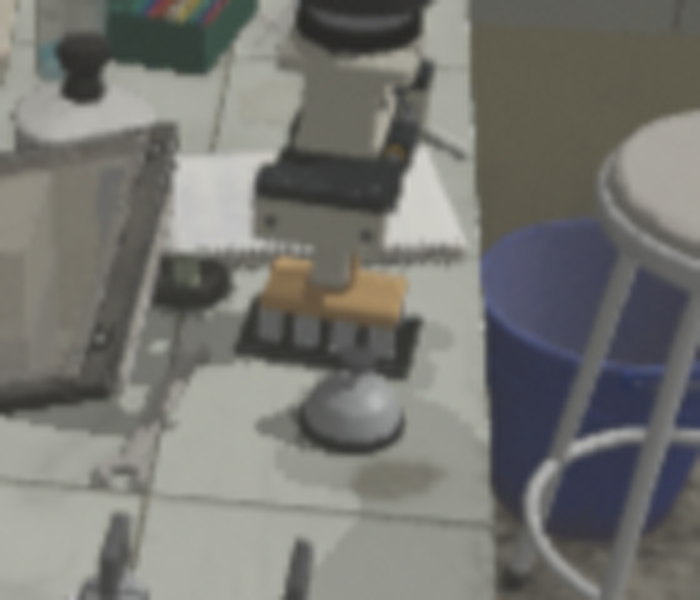

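The rake is centred on the mat, teeth just above it. Touch down, release and lift.

>>> {"method": "jog_arm", "body": {
  "steps": [
    [-1,[1,0,0],0],
    [-1,[2.5,0,0],0],
    [-1,[3,0,0],0],
    [-1,[3,0,0],0]
  ]
}}

```text
t: 29.78
eef_pos: [0.4739, -0.4379, 0.115]
eef_rot: [1.317, 1.135, -1.317]
force: [-1.5, 2.4, 6.1]
opening: 0.177
```

>>> {"method": "jog_arm", "body": {
  "steps": [
    [-0.4,[0,0,0],0],
    [-0.25,[0,0,0],0],
    [-0.25,[0,0,0],0],
    [-0.25,[-15,0,0],0],
    [-0.25,[-50,0,0],0],
    [-0.25,[-100,0,0],0],
    [-0.25,[-100,0,0],0]
  ]
}}

```text
t: 30.65
eef_pos: [0.4757, -0.4392, 0.22]
eef_rot: [1.317, 1.127, -1.313]
force: [0.5, 0.5, -0.7]
opening: 0.368
```

```bash
python3 -c "
from h import *
s=status.observe();print(s['eef_pos'],s['opening'],s['force'])
save('side','s14.png',(110,230,320,460),5)
for n,z in (('rake_grip',.066),('rake',.004),('mat',0),('bell_top',.053)):
    for d in pinpoint('side',n)[:2]: print(n,d['confidence'],d['location'],at('side',d['location'],z).round(3))
print(px('side',[.457,-.342,.053]),px('top',[.457,-.342,.053]))
goal(.457,-.342,.10,-98.3,.066)"
```

```text
[ 0.47568776 -0.43915794  0.2199714 ] 0.36793559538983606 [ 0.51805395  0.48903059 -0.67039306]
rake_grip 0.76 [158.1, 387.5] [ 0.472 -0.454  0.066]
rake 0.66 [174.9, 384.2] [ 0.477 -0.449  0.004]
bell_top 0.4 [182.2, 393.3] [ 0.45  -0.336  0.053]
(np.float64(180.92738401708982), np.float64(390.9362708517251)) (np.float64(274.5580767808762), np.float64(363.6622609635895))
shift [ 47.2 -30.1 -92. ] yaw -0.003 jawnow -98.5 j [-0.44  0.37 -0.16 -0.   -1.04  1.87] t 30.9
```

View pics/s14.png

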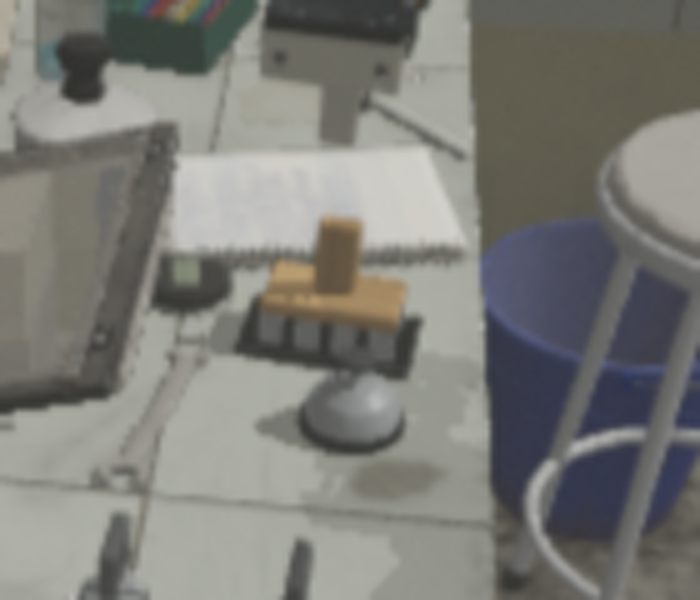

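The rake stands upright and centred on the mat, and the plunger is at pixel (179,392). Shut the fingers, turn the jaws away from the rake and press the bell.

>>> {"method": "jog_arm", "body": {
  "steps": [
    [-1,[0,-10,-45],0.18],
    [-1,[0,-30,-92],0.36],
    [-1,[0,-30,-92],0.54],
    [-1,[0,-30,-92],0.72],
    [-1,[0,-30,-92],0.9],
    [-1,[0,-30,-92],1.08],
    [-1,[0,-30,-92],1.26],
    [-1,[0,-30,-92],1.42]
  ]
}}

```text
t: 31.9
eef_pos: [0.4571, -0.3422, 0.2129]
eef_rot: [-2.218, 0.002, 2.222]
force: [-0.4, -0.2, -0.9]
opening: 0.003
```

```bash
python3 -c "
from h import *
print(status.observe()['opening']); goal(.457,-.342,.053,180,.066)"
```

```text
0.0028173137693745663
shift [93.9 -0.1 -0. ] yaw -0.003 jawnow 179.9 j [-0.3   0.25 -0.33 -0.   -0.99  0.3 ] t 31.9
```

>>> {"method": "jog_arm", "body": {
  "steps": [
    [-1,[50,0,0],0],
    [-1,[80,0,0],0],
    [-1,[92,0,0],0],
    [-1,[97,0,0],0],
    [-1,[101,0,0],0],
    [-1,[103,0,0],0],
    [-1,[103,0,0],0]
  ]
}}

```text
t: 32.78
eef_pos: [0.4577, -0.3425, 0.112]
eef_rot: [2.221, 0.003, -2.219]
force: [-2.0, 1.3, 4.9]
opening: 0.006
```

>>> {"method": "jog_arm", "body": {
  "steps": [
    [-1,[1.5,0,0],0],
    [-1,[3,0,0],0],
    [-1,[3,0,0],0]
  ]
}}

```text
t: 33.15
eef_pos: [0.4577, -0.3426, 0.1101]
eef_rot: [2.221, 0.003, -2.218]
force: [-6.3, 3.7, 14.1]
opening: 0.008
```

The force jumped to 14 N, against 7 N for the spring at its stop, so the plunger is at its stop. Retract and check everything.

>>> {"method": "jog_arm", "body": {
  "steps": [
    [-1,[-20,0,0],0],
    [-1,[-80,0,0],0],
    [-1,[-140,0,0],0],
    [-1,[-180,0,0],0],
    [-1,[-180,60,0],0],
    [-1,[-180,120,0],0],
    [-1,[-180,180,0],0],
    [-1,[-180,180,0],0]
  ]
}}

```text
t: 34.15
eef_pos: [0.4576, -0.526, 0.287]
eef_rot: [-2.221, 0.001, 2.221]
force: [-0.6, 0.3, 0.2]
opening: 0.008
```

```bash
python3 -c "
from h import *
print(status.observe()['eef_pos'])
for d in dowels():
  c,a=d[0],d[1]; print('dowel tray',wt(c).round(0),'ang',round(a-85.4,1),np.round(d[2]),d[3])
save('side','s15.png',(90,340,230,480),2.4)
for n,z in (('rake_grip',.066),('rake',.004),('mat',0)):
    for d in pinpoint('side',n)[:2]: print(n,d['confidence'],d['location'],at('side',d['location'],z).round(3))"
```

```text
[ 0.45755837 -0.52596146  0.28695989]
dowel tray [-75.  23.] ang -8.7 [30. 10.] 38
dowel tray [-76. -48.] ang -1.1 [80.  9.] 105
dowel tray [-97.  78.] ang -24.4 [33. 16.] 30
dowel tray [-88.  20.] ang 3.0 [25.  7.] 35
dowel tray [-89. -54.] ang -1.1 [80.  9.] 89
dowel tray [-100.   27.] ang 3.0 [44.  5.] 43
dowel tray [-100.  -59.] ang -1.0 [79.  7.] 83
rake_grip 0.68 [161.3, 387.7] [ 0.471 -0.434  0.066]
rake_grip 0.64 [266.7, 392.6] [0.445 0.02  0.066]
rake 0.59 [175.1, 387.5] [ 0.467 -0.45   0.004]
rake 0.55 [268.1, 389.4] [ 0.448 -0.033  0.004]
mat 0.58 [177.0, 384.4] [ 0.476 -0.443  0.   ]
```

View pics/s15.png

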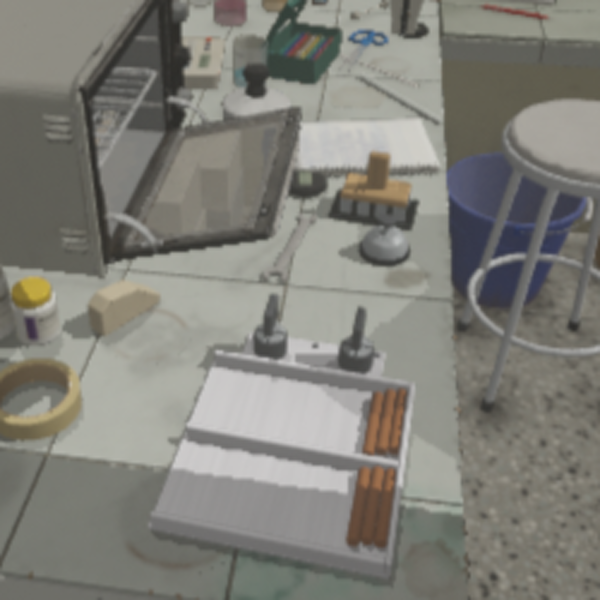

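The side view confirms rows tight against the rail in both bays, both heads locked, the rake upright on the mat, and the bystanders in place. The left-bay angles printed this time come from masks broken up by shadow; the picture shows those dowels parallel. Handing in.

```bash
python3 -c "
from h import *
print(ticket.finish_job())"
```

```text
the job is handed in; nothing more can be done
None
```

I did every step in the required order and handed the job in at about 34 s of the 210 s allowed. The hand-in gives no verdict, so the checks below are my own.

- **Fasteners:** I pressed each head about 7.7 mm, turned it a quarter turn clockwise and let it spring up. The pictures show both bars lying along tray y, with the heads up.
- **Dowels:** All six were there, and I combed each bay with one pull of the rake, never touching them with the fingers. Centres measured -75 to -101 mm in tray x (limit -58). Angles were at most 3.2° (limit 6.9°).
- **Rake:** It stands released and upright, centred on the mat to within about 1 cm, with its head along the mat's length.
- **Bell:** I pressed until the force rose to about 14 N, against 7 N for the spring at its stop. I take that as the plunger reaching its stop at 8 mm.
- **Bystanders:** The tape, spanner and stopwatch looked untouched in the final picture.

One check disagreed. In the last top picture, shadow broke up the colour masks in the left bay and gave false angles of up to 24°. The earlier measurement and the final side picture both show those dowels parallel and against the rail.

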